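# Pop the long socket from its ejector cradle and stop it with the other finger

### The job

Two spring ejector cradles each hold a wrench socket. Press down the pedal beside the longer socket with one finger so that the socket pops out of its seat, and stop it with the other finger in the sloping lane before it rolls off the open end; do not grasp or lift it. Finish while still holding it there, at rest on the lane against the finger, with the other socket in its seat, its pedal up, and everything else left where it was.

Things in the scene. Friction and masses are not known exactly. Their poses are not given: they have to be found in the camera images.
- cradle_long: spring ejector cradle holding the long socket, fixed, grey base 160 x 112 mm. Origin: base underside, on the lane's centre line, below the pedal hinge. x points up the lane to the seat, y from lane to pedal, z up. In mm: seat pocket x 39 to 70 (floor z 43); lane from a 7 high step at x = 39 (floor z 50) down at 8 degrees to its open end x = -80 (floor z 33); foot pad at x -45, y 60
- cradle_short: spring ejector cradle holding the short socket, fixed, grey base 160 x 112 mm. Origin: base underside, on the lane's centre line, below the pedal hinge. x points up the lane to the seat, y from lane to pedal, z up. In mm: seat pocket x 39 to 70 (floor z 43); lane from a 7 high step at x = 39 (floor z 50) down at 8 degrees to its open end x = -80 (floor z 33); foot pad at x -45, y 60; same shape as the other
- pedal_long (a joint): the long socket's pedal, hinge angle in rad: 0 = up, grows as its foot pad is pressed, stop at 0.30 (pad centre 13 mm down). Sprung: starts to give at about 2.5 N on the pad, needs 5 to 8 N to go down, springs back. It lifts the seat's floor: at about 0.17 to 0.20 the socket tips over the step and rolls down the lane, off its open end within about a second unless something stands in the lane
- pedal_short (a joint): the short socket's pedal, hinge angle in rad: 0 = up, grows as its foot pad is pressed, stop at 0.30 (pad centre 13 mm down). Sprung: starts to give at about 2.5 N on the pad, needs 5 to 8 N to go down, springs back. It lifts the seat's floor: at about 0.17 to 0.20 the socket tips over the step and rolls down the lane, off its open end within about a second unless something stands in the lane
- pedal_long_pad (a point): centre of the top face of the long socket's steel foot pad: 34 mm along the lane by 28 mm across, beside the lane, level and 55 mm above the bench when up; it moves with the pedal
- lane_long (a point): point on the floor of the long socket's lane, on its centre line, 38 mm above the bench, 60 mm straight across from the pad's centre. The lane is 54 mm wide inside; its side walls are 4 mm thick and stand 12 mm above its floor, with 15 mm free between wall and pad. A hand with one finger over the pad and one over this point can go straight down until the pad is down, the lane finger then 7 to 13 mm off the floor
- socket_long_mid (a point): centre of the long socket, a smooth, slightly oily steel cylinder 28 mm in diameter and 50 mm long, 0.13 to 0.25 kg, lying across its cradle's seat (x about 54, z 57 in the cradle's frame); y runs along its length
- socket_long: the long socket itself; origin on its surface, 14 mm from its axis, lowest at the start (turns as it rolls)
- socket_short_mid (a point): centre of the short socket, 28 mm in diameter and 30 mm long, lying across the other cradle's seat
- nut: hexagonal steel nut, 25 mm across the corners, 18 mm high, standing free between the two cradles; origin at the centre of its underside
- tape: roll of masking tape lying flat at the left of the cradles, 96 mm across, 45 mm high; origin at the centre of its underside
- wrench: open wrench lying on the bench at the left of the cradles; origin under its middle
- screwdriver: screwdriver lying on the bench at the front right; origin under its middle
- can: closed can, 66 mm across and 140 mm tall, at the back left of the bench; origin at the centre of its underside
- jar: glass jar, 70 mm across and 90 mm tall, at the back of the bench; origin at the centre of its underside
- carton: small cardboard carton 70 x 100 x 50 mm, on the right of the cradles; origin at the centre of its underside
- mug: white mug, 82 mm across and 92 mm tall, on the right of the bench; origin at the centre of its underside
Mind the look-alikes: they are no part of the job. Leave any turquoise or yellow look-alike of the cradle_long alone. Leave any blue look-alike of the socket_long alone.

How it is judged:
By the outcome, as a careful person would: the job done as asked, in the order asked, and still so for the second after the job is handed in, while the arm keeps its last pose, push and grip.
It also fails if it takes over 32 s, if anything falls off the work surface, if the arm or the gripper's body presses on something with over 40 N, if the wrist force passes 120 N, or if a joint passes its speed limit or range.

### The arm

A 6-joint arm with a two-finger parallel gripper is mounted at the origin on the work surface. World frame = base frame: x ahead of the robot, y to its left, z up, the work surface at z = 0. Lengths are in m, angles in rad, forces in N, time in s.
With the tool pointing down it reaches from about 0.35 to 0.875 m from the base axis. Payload 15.5 kg.
Tool frame: the origin (TCP) lies midway between the tips of the shut fingers; the grasp point (between the pads) lies 19 mm behind it; z points along the fingers, y is the direction in which the jaws open and shut (so a half turn about z gives the same grasp; the last joint's range is limited). The gripper opens to 85 mm and grips with 20 to 120 N. Pads are 22 mm wide; open, the fingers measure 114 mm over their backs; the gripper's body (76 mm by 85 mm) begins 54 mm behind the grasp point. The pads swing forward as they close: fully open they stand 13 mm farther back than shut.
Start: joints at [-1.331, 0.494, 1.345, -0, 1.302, -0.096], TCP at [0.205, -0.59, 0.231] pointing down, gripper open.
Joint ranges: [-2.91, 2.91], [-0.82, 2.16], [0.22, 2.67], [-1.22, 4.37], [0.12, 2.79], [-3.08, 3.08]. Speed limits (rad/s): [1.89, 1.89, 2.57, 3.01, 3.01, 3.01].

### API

Orientations are given as a unit quaternion [x, y, z, w].
In Python, from plant import bot gives the robot as it stands. The module is installed in compiled form; this text tells all that it offers.
- The arm moves only by the tool move_arm, never from a script. Its argument "commands" is one flat list of numbers, 7 for each row, row after row: the shift along the tool's x, y, z in cm, then the turn, a rotation vector about the tool's x, y, z in rad, then the gripper's target within -1 to 1 (shut at 1, half-way at 0, fully open at -1). A call has exactly 5 rows; each row shifts and turns the commanded pose from where the row before left it, along the tool's axes as they then stand; what a row does not reach is not made up. A row lasts 1/12 s, in which the tool goes at most 41.7 mm and 7.16 degrees, less where a joint would pass 70% of its speed; a pose out of reach is approached as far as the arm can. A call with a gripper value outside its range is refused whole. The fingers move at their own pace and stop on an object; "grip_force" is the grip in N (left out, the last holds). Time passes only in rows, so rows that do not move let the fingers close, or fill a call up. It gives the time, the measured TCP pose, the force and the opening at its end, in the units of the state.
- bot.get_obs(): the state, without advancing time (a new reading comes with each control period).
- bot.snapshot(name): name is "side" or "top"; returns the picture (384x512x3 uint8, red, green, blue); there is no depth.
- bot.camera_model(name): a dict with "mtx" (3x3 intrinsics, pixels), "rvec" (rotation vector, rad) and "tvec" (3), from world to camera coordinates, as OpenCV has them. Camera axes: x right, y down, z forward; pixel columns grow to the right and rows downward; lengths in m; the calibration is good to about 2 mm. A picture is of the moment at which its call begins. camera_model takes no time and is no camera call.
- bot.hand_in(): hands the job in, once; it reports no verdict.
The state is a dict: "t": time; "joint_pos": joint angles; "qd": joint speeds; "joint_efforts": joint torques, N m; "tool_pos": TCP position; "eef_rot": TCP orientation; "ft_force": force on the tool from outside, world axes, zero at the start; "wrist_torque": the same for the moment, N m; "gripper_width": finger opening in m.
Only numpy, scipy, OpenCV 4.12 (cv2) and the standard library are available. Lean on these libraries where they do the work, as an engineer would, in place of code of your own. Each camera call takes 0.05 s, during which the arm holds its last target.

## Working session

There is one attempt and no reset: what is moved stays moved. The work goes in short steps, Python scripts to look and compute and a tool call to move; the robot and the scene stay as the last step left them, time stands still between calls to the robot, and variables do not carry over. Pictures are saved under pics/ and viewed, and the job is handed in when it is done.

Besides the shell and the picture viewer there is one more tool, called after ">>>" by a JSON object that holds its "name" and its "arguments", one argument or row to a line. move_arm: Moves the arm, as the interface text tells. Its arguments: {"type":"object","properties":{"commands":{"type":"array"},"grip_force":{"type":"number"}},"required":["commands"]}

```bash
mkdir -p pics; python3 - <<'E'
from plant import bot
import cv2
for n in ("side","top"):
    im=bot.snapshot(n); cv2.imwrite(f"pics/{n}0.png",cv2.cvtColor(im,cv2.COLOR_RGB2BGR))
    print(bot.camera_model(n))
print(bot.get_obs())
E
```

```text
{'mtx': array([[485.08239239,   0.        , 256.66260373],
       [  0.        , 485.08239239, 188.95127549],
       [  0.        ,   0.        ,   1.        ]]), 'rvec': array([ 0.5919995 , -2.50712677,  1.3314359 ]), 'tvec': array([0.47504063, 0.2051387 , 1.35328395])}
{'mtx': array([[456.29546858,   0.        , 257.97816936],
       [  0.        , 456.29546858, 183.23122065],
       [  0.        ,   0.        ,   1.        ]]), 'rvec': array([ 2.19330161, -2.15549396,  0.14529228]), 'tvec': array([-0.04260324,  0.5478988 ,  1.23452984])}
{'t': 0.1, 'joint_pos': array([-1.33153677e+00,  4.94140160e-01,  1.34603754e+00,  1.87257161e-05,
        1.30248263e+00, -9.54941670e-02]), 'qd': array([-0.0011091 , -0.00185084, -0.00016409, -0.00010514,  0.00084052,
        0.00014694]), 'joint_efforts': array([ 2.68863099e-03, -8.83588457e+01, -3.84559679e+01, -1.26300165e-04,
        5.27759636e-03, -2.98965870e-05]), 'tool_pos': array([ 0.20527591, -0.59000898,  0.23075871]), 'eef_rot': array([ 9.86025438e-01,  1.66593971e-01, -2.93375364e-05, -5.33108671e-04]), 'ft_force': array([ 0.05766628, -0.68623882, -0.69539823]), 'wrist_torque': array([-0.03446735,  0.00224634,  0.02116011]), 'gripper_width': 0.08529575919292837}
```

View pics/side0.png

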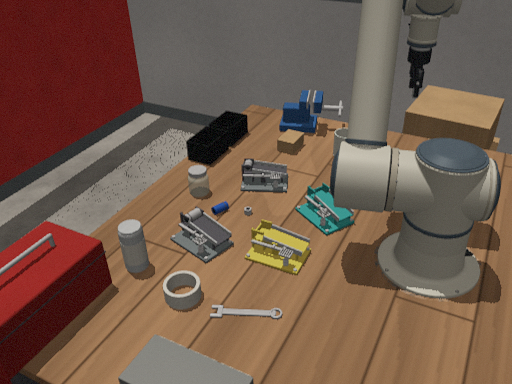

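View pics/top0.png

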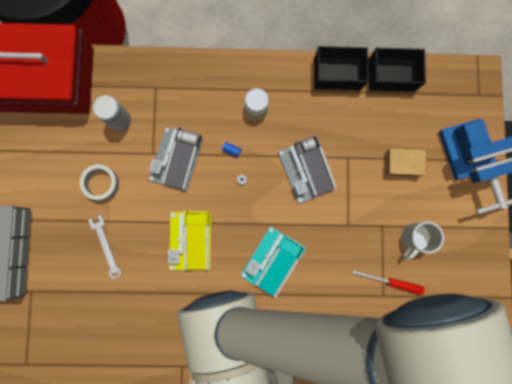

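The grey cradles are at about (177,158) and (307,168) in the top view. The turquoise and yellow look-alikes sit below them, with a blue socket between. I'll zoom in on the grey ones.

```bash
python3 - <<'E'
import cv2, numpy as np
t=cv2.imread("pics/top0.png"); s=cv2.imread("pics/side0.png")
f=lambda i,x,y,w,h,k:cv2.resize(i[y:y+h,x:x+w],None,fx=k,fy=k,interpolation=cv2.INTER_CUBIC)
cv2.imwrite("pics/zt.png",np.hstack([f(t,140,120,66,80,6),f(t,272,130,66,80,6)]))
cv2.imwrite("pics/zs.png",np.hstack([f(s,168,200,66,64,6),f(s,235,150,66,64,6)]))
E
```

```text
(no output)
```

View pics/zt.png

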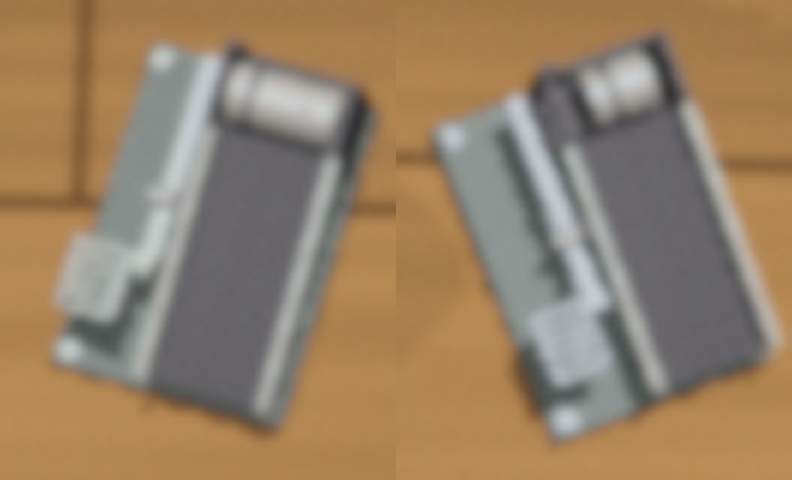

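View pics/zs.png

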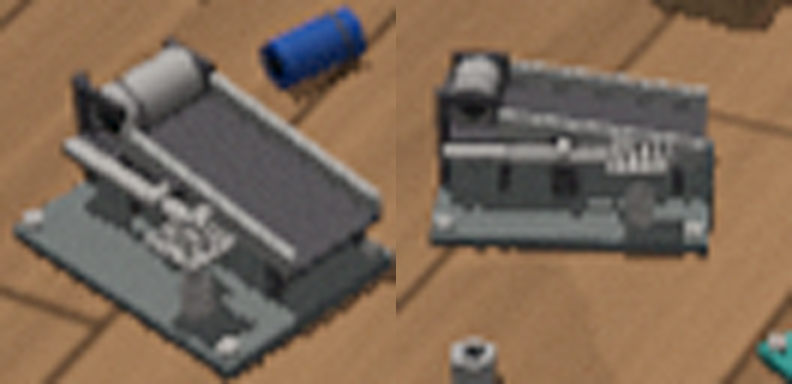

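The left cradle holds the long socket. Next I'll measure its pad, rails and base.

```bash
cat > h.py <<'E'
import numpy as np, cv2
from plant import bot
def ray(n,uv,z):
    c=bot.camera_model(n); R=cv2.Rodrigues(c['rvec'])[0]; C=-R.T@c['tvec']
    d=R.T@np.linalg.inv(c['mtx'])@np.array([uv[0],uv[1],1.]); return C+d*(z-C[2])/d[2]
def proj(n,P):
    c=bot.camera_model(n); return cv2.projectPoints(np.float64(P).reshape(-1,1,3),c['rvec'],c['tvec'],c['mtx'],None)[0].reshape(-1,2)
E
python3 - <<'E'
from h import *
t=cv2.imread("pics/top0.png"); 
z=lambda x,y:((x+.5)/6-.5+140,(y+.5)/6-.5+120)
pts={'pad':((92,277),.055),'wallL_end':((145,378),.045),'wallR_end':((265,412),.045),
'screwTL':((163,57),.010),'screwBL':((68,350),.010),'baseTL':((152,45),.008),'baseBL':((55,362),.008),'sockL':((232,88),.057),'sockR':((340,115),.057)}
r={}
for k,(p,h) in pts.items(): r[k]=ray('top',z(*p),h); print(k,np.round(z(*p),1),np.round(r[k],4))
u=r['screwTL']-r['screwBL']; print('screw dist',np.linalg.norm(u),np.degrees(np.arctan2(u[1],u[0])))
u=r['baseTL']-r['baseBL']; print('base len',np.linalg.norm(u),np.degrees(np.arctan2(u[1],u[0])))
u=r['wallL_end']-r['wallR_end']; print('wall',np.linalg.norm(u),np.degrees(np.arctan2(u[1],u[0]))-90)
u=r['sockL']-r['sockR']; print('sock',np.linalg.norm(u),np.degrees(np.arctan2(u[1],u[0]))-90)
# grey/green base and lane mask
hsv=cv2.cvtColor(t,cv2.COLOR_BGR2HSV)
m=(hsv[...,1]<60).astype(np.uint8); m[:120]=0;m[200:]=0;m[:,:145]=0;m[:,205:]=0
m=cv2.morphologyEx(m,cv2.MORPH_OPEN,np.ones((2,2)))
cs,_=cv2.findContours(m,0,2); c=max(cs,key=cv2.contourArea); print(cv2.contourArea(c),cv2.minAreaRect(c))
# dark lane floor
ln=((hsv[...,2]>70)&(hsv[...,2]<125)&(hsv[...,1]<50)).astype(np.uint8);ln[:120]=0;ln[200:]=0;ln[:,:145]=0;ln[:,205:]=0
cs,_=cv2.findContours(ln,0,2); c=max(cs,key=cv2.contourArea); R=cv2.minAreaRect(c); print(cv2.contourArea(c),R)
B=cv2.boxPoints(R)
for b in B: print(b,np.round(ray('top',b,.042),4))
E
```

```text
pad [154.9 165.8] [0.5884 0.2483 0.055 ]
wallL_end [163.8 182.6] [0.544  0.2245 0.045 ]
wallR_end [183.8 188.2] [0.5294 0.1696 0.045 ]
screwTL [166.8 129.1] [0.701  0.2285 0.01  ]
screwBL [150.9 177.9] [0.5603 0.2674 0.01  ]
baseTL [164.9 127.1] [0.7071 0.2343 0.008 ]
baseBL [148.8 179.9] [0.5548 0.2736 0.008 ]
sockL [178.2 134.2] [0.6765 0.1879 0.057 ]
sockR [196.2 138.8] [0.665  0.1384 0.057 ]
screw dist 0.14597475613114952 -15.461783880853075
base len 0.15738796398315977 -14.48791389627192
wall 0.05681584644342244 -14.82377503776425
sock 0.05083023596890877 -13.070785080177288
2202.0 ((175.487548828125, 158.33987426757812), (42.2953987121582, 58.700523376464844), 17.354022979736328)
848.5 ((182.53076171875, 160.0538330078125), (26.136323928833008, 57.008766174316406), 15.255120277404785)
[162.42307 184.11537] [0.54   0.2285 0.042 ]
[177.42307 129.11537] [0.6942 0.1931 0.042 ]
[202.63846 135.9923 ] [0.6763 0.1228 0.042 ]
[187.63846 190.9923 ] [0.5224 0.1592 0.042 ]
```

```bash
python3 - <<'E'
from h import *
a=np.radians(-14.9); o=np.array([.6163,.1775,0]); R=np.array([[np.cos(a),-np.sin(a),0],[np.sin(a),np.cos(a),0],[0,0,1]])
W=lambda p:o+R@(np.array(p)/1000)
P=[W(p) for p in [(-45,60,55),(-62,46,55),(-62,74,55),(-28,46,55),(-28,74,55),(-80,29,45),(-80,-29,45),(39,29,62),(39,-29,62),(54,25,57),(54,-25,57),(54,25,71),(54,-25,71),(-45,0,38)]]
out=[]
for n,(x,y,w,h) in {'top':(140,120,66,80),'side':(168,200,66,64)}.items():
    im=cv2.imread(f"pics/{n}0.png"); k=7; z=cv2.resize(im[y:y+h,x:x+w],None,fx=k,fy=k,interpolation=cv2.INTER_CUBIC)
    for q in proj(n,P):
        cv2.circle(z,tuple(int(v) for v in ((q-[x,y]+.5)*k)),3,(0,0,255),-1)
    cv2.imwrite(f"pics/ov_{n}.png",z)
print(W((-45,30,0)),W((-45,60,55)),W((-45,0,38)))
E
```

```text
[0.58052706 0.21806226 0.        ] [0.58824104 0.24705354 0.055     ] [0.57281308 0.18907098 0.038     ]
```

View pics/ov_top.png

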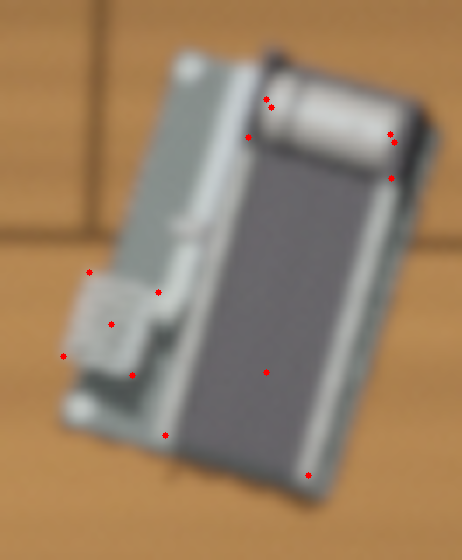

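View pics/ov_side.png

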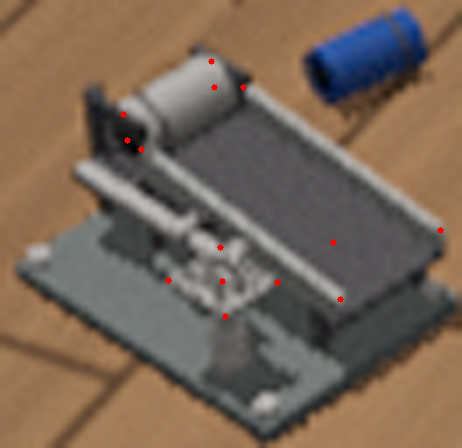

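>>> {"name": "move_arm", "arguments": {
  "commands": [2.8,-2.9,0,0,0,0,-0.06,2.8,-2.9,0,0,0,0,-0.06,2.8,-2.9,0,0,0,0,-0.06,2.8,-2.9,0,0,0,0,-0.06,2.8,-2.9,0,0,0,0,-0.06]
}}

```text
t: 0.52
tool_pos: [0.2902, -0.4054, 0.231]
eef_rot: [0.986, 0.166, -0.0, -0.0]
ft_force: [1.5, 0.3, -0.2]
gripper_width: 0.0452
```

The overlay fits the pad, walls and socket in both views, and the points agree to within about 3 mm. The mid-finger target is (0.581, 0.218).

>>> {"name": "move_arm", "arguments": {
  "commands": [2.8,-2.9,0,0,0,0,-0.06,2.8,-2.9,0,0,0,0,-0.06,2.8,-2.9,0,0,0,0,-0.06,2.8,-2.9,0,0,0,0,-0.06,2.8,-2.9,0,0,0,0,-0.06]
}}

```text
t: 0.93
tool_pos: [0.3747, -0.2225, 0.2312]
eef_rot: [0.986, 0.166, -0.0, -0.0]
ft_force: [1.0, -1.1, 0.0]
gripper_width: 0.0454
```

>>> {"name": "move_arm", "arguments": {
  "commands": [2.8,-2.9,0,0,0,0,-0.06,2.8,-2.9,0,0,0,0,-0.06,2.8,-2.9,0,0,0,0,-0.06,2.8,-2.9,0,0,0,0,-0.06,2.8,-2.9,0,0,0,0,-0.06]
}}

```text
t: 1.35
tool_pos: [0.4594, -0.0394, 0.2313]
eef_rot: [0.986, 0.167, -0.0, 0.0]
ft_force: [0.9, -0.6, 1.1]
gripper_width: 0.0453
```

>>> {"name": "move_arm", "arguments": {
  "commands": [2.8,-2.9,0,0,0,0,-0.06,2.8,-2.9,0,0,0,0,-0.06,2.8,-2.9,0,0,0,0,-0.06,2.8,-2.9,0,0,0,0,-0.06,2.0,-2.0,0,0,0,0,-0.06]
}}

```text
t: 1.77
tool_pos: [0.5398, 0.1336, 0.2311]
eef_rot: [0.986, 0.167, 0.0, -0.0]
ft_force: [-0.4, -0.9, 0.6]
gripper_width: 0.0455
```

>>> {"name": "move_arm", "arguments": {
  "commands": [0,0,0,0,0,0.119,-0.06,0,0,0,0,0,0.119,-0.06,0,0,0,0,0,0.119,-0.06,0,0,0,0,0,0.119,-0.06,0,0,0,0,0,0.119,-0.06]
}}

```text
t: 2.18
tool_pos: [0.5389, 0.1305, 0.2309]
eef_rot: [0.991, -0.133, -0.0, 0.0]
ft_force: [-0.1, 0.6, 0.5]
gripper_width: 0.0453
```

```bash
python3 - <<'E'
from h import *
from scipy.spatial.transform import Rotation as Ro
o=bot.get_obs(); M=Ro.from_quat(o['eef_rot']).as_matrix()
print(o['t'],o['tool_pos'],o['gripper_width'],o['ft_force'],o['joint_pos'])
print(np.degrees(np.arctan2(M[1,0],M[0,0])),M[:,2])
print('tool-frame shift cm',100*M.T@(np.array([.5805,.2181,.231])-o['tool_pos']))
E
```

```text
2.1833 [0.538851   0.13047383 0.2309309 ] 0.04534611565427975 [-0.10844716  0.62545035  0.50360138] [ 1.29868224e-01  3.95197346e-01  1.52125972e+00 -2.52602735e-05
  1.22593737e+00  1.96646587e+00]
-15.22881060102521 [-7.91952253e-04 -1.27406493e-04 -9.99999678e-01]
tool-frame shift cm [ 1.71692747 -9.54892301 -0.01132448]
```

>>> {"name": "move_arm", "arguments": {
  "commands": [0.35,-1.9,0,0,0,0,-0.06,0.35,-1.9,0,0,0,0,-0.06,0.34,-1.9,0,0,0,0,-0.06,0.34,-1.9,0,0,0,0,-0.06,0.34,-1.95,0,0,0,0,-0.06]
}}

```text
t: 2.6
tool_pos: [0.5804, 0.219, 0.231]
eef_rot: [0.992, -0.13, -0.0, 0.0]
ft_force: [-0.2, 0.5, 0.4]
gripper_width: 0.0451
```

>>> {"name": "move_arm", "arguments": {
  "commands": [0,0,3,0,0,0,-0.06,0,0,3,0,0,0,-0.06,0,0,3,0,0,0,-0.06,0,0,3,0,0,0,-0.06,0,0,2.0,0,0,0,-0.06]
}}

```text
t: 3.02
tool_pos: [0.579, 0.2179, 0.0883]
eef_rot: [0.992, -0.13, -0.001, 0.001]
ft_force: [-0.4, -1.0, 0.3]
gripper_width: 0.0452
```

```bash
python3 - <<'E'
from h import *
from scipy.spatial.transform import Rotation as Ro
for n,(x,y,w,h) in {'top':(130,110,90,100),'side':(158,170,90,100)}.items():
    im=bot.snapshot(n)[...,::-1].copy(); z=cv2.resize(im[y:y+h,x:x+w],None,fx=6,fy=6,interpolation=cv2.INTER_CUBIC)
    cv2.imwrite(f"pics/n1_{n}.png",z)
o=bot.get_obs(); M=Ro.from_quat(o['eef_rot']).as_matrix()
print(o['t'],o['tool_pos'],o['gripper_width'],o['ft_force'])
print(np.degrees(np.arctan2(M[1,0],M[0,0])),M[:,2])
print('tool-frame shift cm',100*M.T@(np.array([.5805,.2181,.091])-o['tool_pos']))
E
```

```text
3.1167 [0.57806773 0.21761544 0.08791119] 0.04512261839943822 [-0.23831935  0.25145766  1.70115899]
-14.908629969024053 [-0.00608141 -0.00166932 -0.99998011]
tool-frame shift cm [ 0.22088656 -0.10841561 -0.31043471]
```

View pics/n1_side.png

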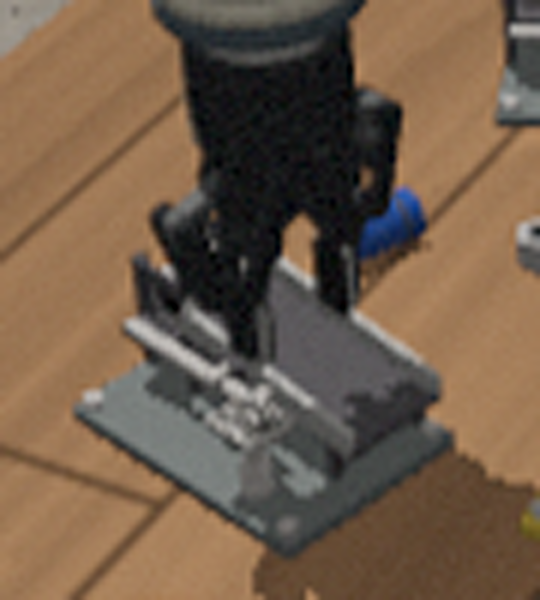

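View pics/n1_top.png

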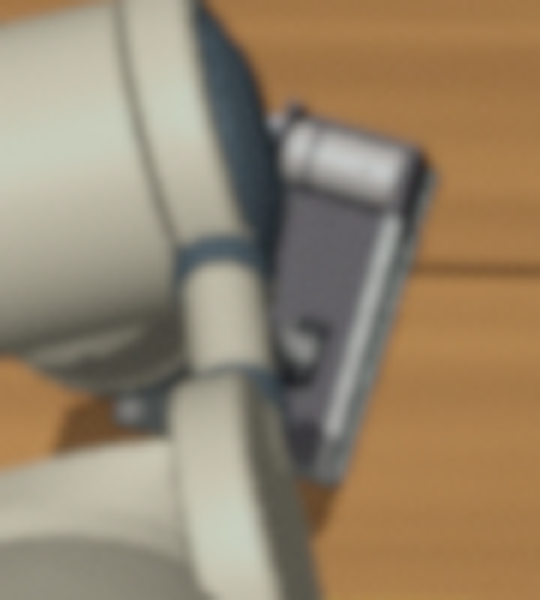

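Both fingers look right: the pad finger is above the pad at (245,350), and the lane finger is inside the lane at (335,300). I'll correct by 2 mm and descend gently.

>>> {"name": "move_arm", "arguments": {
  "commands": [0.2,-0.1,0.4,0,0,0,-0.06,0,0,0.4,0,0,0,-0.06,0,0,0.4,0,0,0,-0.06,0,0,0.4,0,0,0,-0.06,0,0,0,0,0,0,-0.06]
}}

```text
t: 3.53
tool_pos: [0.5825, 0.2187, 0.0752]
eef_rot: [0.992, -0.13, 0.0, -0.0]
ft_force: [-0.7, -0.0, -1.2]
gripper_width: 0.0453
```

```bash
cat > st.py <<'E'
from h import *
from scipy.spatial.transform import Rotation as Ro
o=bot.get_obs(); M=Ro.from_quat(o['eef_rot']).as_matrix()
print(o['t'],o['tool_pos'],o['gripper_width'],o['ft_force'],o['wrist_torque'])
print(np.degrees(np.arctan2(M[1,0],M[0,0])),M[:,2])
print('tool-frame shift cm',100*M.T@(np.array([.5805,.2181,o['tool_pos'][2]])-o['tool_pos']))
E
python3 st.py
```

```text
3.5333 [0.58245807 0.21865777 0.07520036] 0.04532420031475815 [-0.68612862 -0.023969   -1.24519593] [-0.03765586 -0.00818341  0.0213361 ]
-14.910678473848185 [ 1.07091428e-04  3.27538110e-05 -9.99999994e-01]
tool-frame shift cm [-1.74862121e-01  1.04282422e-01 -2.27961956e-05]
```

>>> {"name": "move_arm", "arguments": {
  "commands": [-0.2,0.1,0.2,0,0,0,-0.06,0,0,0.3,0,0,0,-0.06,0,0,0.3,0,0,0,-0.06,0,0,0.2,0,0,0,-0.06,0,0,0,0,0,0,-0.06]
}}

```text
t: 3.95
tool_pos: [0.5801, 0.2182, 0.0648]
eef_rot: [0.992, -0.13, -0.0, 0.0]
ft_force: [-0.8, 0.2, -0.0]
gripper_width: 0.0453
```

```bash
python3 st.py
```

```text
3.95 [0.58005998 0.21819146 0.06480034] 0.04533335631177486 [-0.78010539  0.23060887 -0.04740903] [-0.05673664  0.02533324 -0.03428038]
-14.909162125875616 [-6.23021232e-04 -1.29532202e-04 -9.99999798e-01]
tool-frame shift cm [ 4.48738208e-02 -2.48304961e-03 -2.62294830e-05]
```

>>> {"name": "move_arm", "arguments": {
  "commands": [0,0,0.3,0,0,0,-0.06,0,0,0.3,0,0,0,-0.06,0,0,0.3,0,0,0,-0.06,0,0,0.2,0,0,0,-0.06,0,0,0,0,0,0,-0.06]
}}

```text
t: 4.37
tool_pos: [0.58, 0.2181, 0.0537]
eef_rot: [0.992, -0.13, -0.0, 0.0]
ft_force: [0.5, -0.4, -0.2]
gripper_width: 0.045
```

```bash
python3 st.py; python3 - <<'E'
from h import *
for n,(x,y,w,h) in {'side':(168,180,80,90)}.items():
    im=bot.snapshot(n)[...,::-1].copy(); z=cv2.resize(im[y:y+h,x:x+w],None,fx=6,fy=6,interpolation=cv2.INTER_CUBIC)
    cv2.imwrite(f"pics/n2_{n}.png",z)
E
```

```text
4.3667 [0.58002576 0.21814402 0.05370801] 0.04498028275239382 [ 0.48382488 -0.4475671  -0.20347909] [-0.02800575 -0.00012875  0.04712026]
-14.910812106278303 [-7.39143686e-04 -1.95751726e-04 -9.99999708e-01]
tool-frame shift cm [ 4.69602563e-02 -7.94875523e-03 -3.41916074e-05]
```

View pics/n2_side.png

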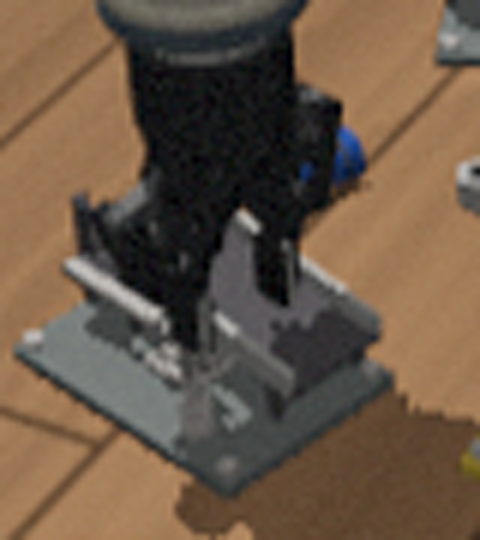

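The pad finger is at the pad, around (185,340). The lane finger stands in the lane, around (280,295). There's no contact force yet, so I'll press on in small steps.

>>> {"name": "move_arm", "arguments": {
  "commands": [0,0,0.1,0,0,0,-0.06,0,0,0.1,0,0,0,-0.06,0,0,0.1,0,0,0,-0.06,0,0,0.1,0,0,0,-0.06,0,0,0,0,0,0,-0.06]
}}

```text
t: 4.83
tool_pos: [0.5801, 0.2184, 0.0504]
eef_rot: [0.992, -0.13, -0.0, -0.0]
ft_force: [-1.6, 1.4, 6.7]
gripper_width: 0.0454
```

```bash
python3 st.py
```

```text
4.8333 [0.58011912 0.21838321 0.0504376 ] 0.0454080554784239 [-1.59142879  1.41154273  6.7125427 ] [0.20591429 0.40615446 0.01294307]
-14.905635063689386 [-1.04604013e-04  2.11316252e-04 -9.99999972e-01]
tool-frame shift cm [ 4.40912761e-02  1.75705734e-02 -9.96881183e-06]
```

>>> {"name": "move_arm", "arguments": {
  "commands": [0,0,0.1,0,0,0,-0.06,0,0,0.1,0,0,0,-0.06,0,0,0.1,0,0,0,-0.06,0,0,0.1,0,0,0,-0.06,0,0,0,0,0,0,-0.06]
}}

```text
t: 5.25
tool_pos: [0.5797, 0.2184, 0.0463]
eef_rot: [0.992, -0.13, -0.0, -0.0]
ft_force: [-4.5, 1.7, 5.6]
gripper_width: 0.0459
```

```bash
python3 st.py;  python3 - <<'E'
from h import *
for n,(x,y,w,h) in {'side':(168,180,80,90)}.items():
    im=bot.snapshot(n)[...,::-1].copy(); z=cv2.resize(im[y:y+h,x:x+w],None,fx=6,fy=6,interpolation=cv2.INTER_CUBIC)
    cv2.imwrite(f"pics/n3_{n}.png",z)
E
```

```text
5.25 [0.57968275 0.21843254 0.04629338] 0.04589575037081143 [-4.52332402  1.706091    5.6212121 ] [0.43526211 0.64461685 0.12078401]
-14.898047955505811 [-9.07747718e-04  1.43945089e-04 -9.99999578e-01]
tool-frame shift cm [ 8.75273489e-02  1.11244326e-02 -7.89724424e-05]
```

View pics/n3_side.png

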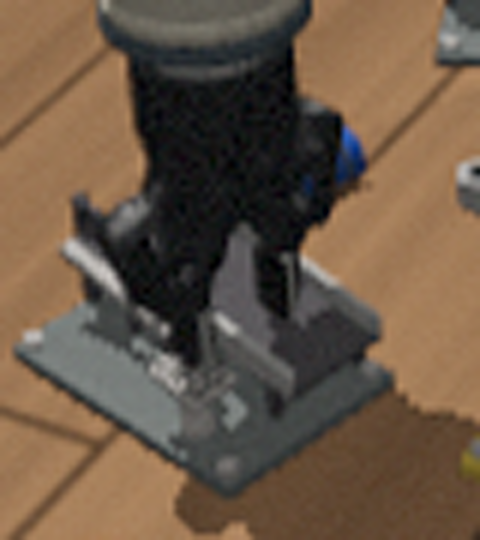

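The pedal lever is tilting and the socket is still seated. Pressing further.

>>> {"name": "move_arm", "arguments": {
  "commands": [0,0,0.1,0,0,0,-0.06,0,0,0.1,0,0,0,-0.06,0,0,0.1,0,0,0,-0.06,0,0,0,0,0,0,-0.06,0,0,0,0,0,0,-0.06]
}}

```text
t: 5.72
tool_pos: [0.5796, 0.2184, 0.0433]
eef_rot: [0.992, -0.13, -0.001, 0.0]
ft_force: [-4.6, 2.5, 5.0]
gripper_width: 0.0452
```

```bash
python3 st.py;  python3 - <<'E'
from h import *
zs=[]
for n,(x,y,w,h) in {'side':(168,180,70,80),'top':(140,115,70,80)}.items():
    im=bot.snapshot(n)[...,::-1].copy(); zs.append(cv2.resize(im[y:y+h,x:x+w],None,fx=5.5,fy=5.5,interpolation=cv2.INTER_CUBIC))
cv2.imwrite(f"pics/n4.png",np.hstack(zs))
E
```

```text
5.7167 [0.57958871 0.2184396  0.04329278] 0.04523998707178297 [-4.62985402  2.49228306  4.99701381] [0.51816788 0.78953111 0.12307199]
-14.902245219203147 [-1.16139906e-03  1.37519585e-04 -9.99999316e-01]
tool-frame shift cm [ 0.09679717  0.00938256 -0.00011051]
```

View pics/n4.png

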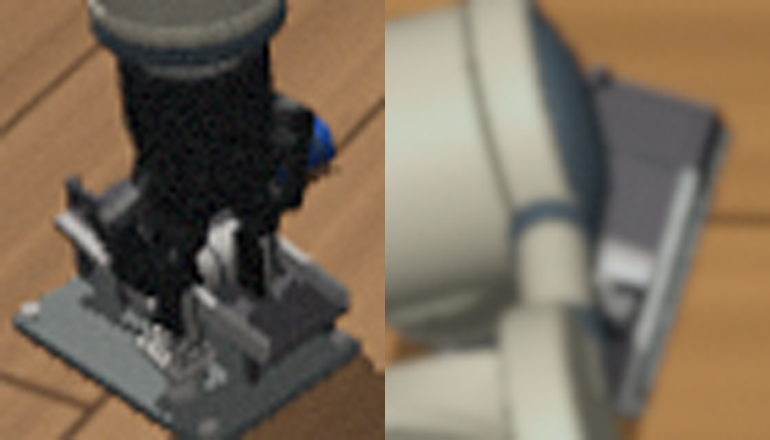

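The socket has popped out and rests against the lane finger: at about (625,265) in the right panel and (220,255) in the left. I'll hold still and check that it stays put.

>>> {"name": "move_arm", "arguments": {
  "commands": [0,0,0,0,0,0,-0.06,0,0,0,0,0,0,-0.06,0,0,0,0,0,0,-0.06,0,0,0,0,0,0,-0.06,0,0,0,0,0,0,-0.06]
}}

```text
t: 6.23
tool_pos: [0.5797, 0.2184, 0.0434]
eef_rot: [0.992, -0.13, -0.001, -0.0]
ft_force: [-4.7, 1.9, 4.2]
gripper_width: 0.0455
```

>>> {"name": "move_arm", "arguments": {
  "commands": [0,0,0,0,0,0,-0.06,0,0,0,0,0,0,-0.06,0,0,0,0,0,0,-0.06,0,0,0,0,0,0,-0.06,0,0,0,0,0,0,-0.06]
}}

```text
t: 6.65
tool_pos: [0.5796, 0.2184, 0.0434]
eef_rot: [0.992, -0.13, -0.001, 0.0]
ft_force: [-5.7, 2.6, 4.4]
gripper_width: 0.0455
```

```bash
python3 st.py;  python3 - <<'E'
from h import *
zs=[]
for n,(x,y,w,h) in {'side':(168,180,70,80),'top':(140,115,70,80)}.items():
    im=bot.snapshot(n)[...,::-1].copy(); cv2.imwrite(f"pics/full5_{n}.png",im); zs.append(cv2.resize(im[y:y+h,x:x+w],None,fx=5.5,fy=5.5,interpolation=cv2.INTER_CUBIC))
z=np.hstack(zs); cv2.imwrite(f"pics/n5.png",z)
o=cv2.imread("pics/n4.png"); print('mean/max change', np.abs(o.astype(int)-z).mean(), np.abs(o.astype(int)-z).max())
# socket centre line from top: visible bright patch
p=ray('top',(140+ (625-385)/5.5,115+262/5.5),.058); a=np.radians(-14.9); d=p-np.array([.6163,.1775,0]); print('cradle x,y mm',1000*(d[0]*np.cos(a)+d[1]*np.sin(a)),1000*(-d[0]*np.sin(a)+d[1]*np.cos(a)))
b=cv2.imread("pics/side0.png"); c=cv2.imread("pics/full5_side.png"); print(np.abs(b[150:225,235:300].astype(int)-c[150:225,235:300]).max())
E
```

```text
6.65 [0.57962591 0.21843745 0.04335714] 0.04554978802520319 [-5.68914697  2.59489007  4.40107819] [0.57390412 0.83392391 0.11923528]
-14.899096240349014 [-1.01429587e-03  1.25991833e-04 -9.99999478e-01]
tool-frame shift cm [ 9.31465789e-02  1.01363233e-02 -9.29100260e-05]
mean/max change 1.5514925226288863 40
cradle x,y mm -15.813923048996626 -11.524123808784829
16
```

View pics/n5.png

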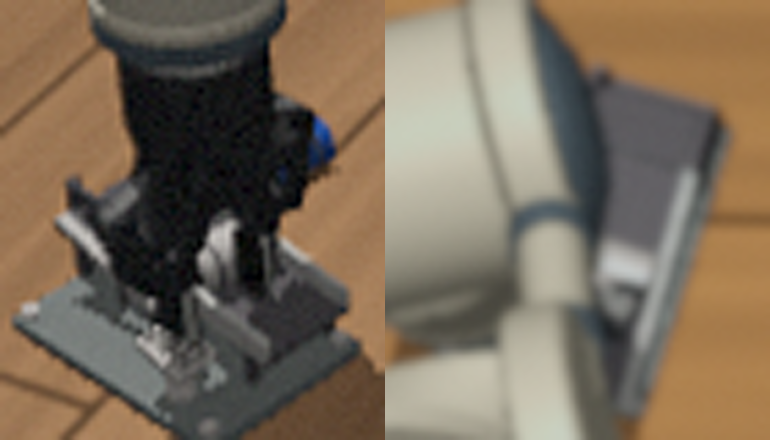

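View pics/full5_side.png

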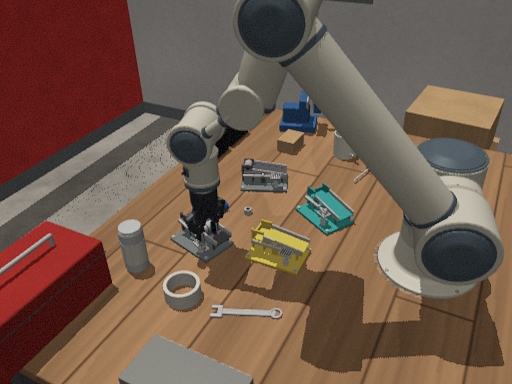

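The socket is at rest at lane x ≈ -16 mm, where about -20 was expected. Nothing moved for 0.9 s, and the short cradle's picture hasn't changed. Handing in.

```bash
python3 -c "
from plant import bot
print(bot.hand_in())"
```

```text
the job is handed in; nothing more can be done
None
```

The long socket popped out of its seat and now rests on the lane against the lane finger. The other finger still holds its pedal down. I handed the job in at about 6.8 s of the 32 s allowed.

- **How it was done:** I found the long socket's cradle (the left grey one) in both views. Its pad, wall and socket points agreed within about 3 mm. I set the fingers about 60 mm apart between centres, one over the pad and one in the lane, and lowered them straight down. The pad gave at about 5–7 N, and the tool went down about 8–9 mm after first touching it.
- **Socket at rest:** Top-view rays put it at lane x ≈ -16 mm, against about -20 expected. The views taken about 0.9 s apart look the same. Small pixel differences remain: about 1.6 on average, 40 at most.
- **Other cradle:** The short socket's cradle looks the same in the side view as at the start, with its socket seated and pedal up. The other items I could see there also look unmoved. The arm hid parts of the scene, so I couldn't check everything.
- **Forces:** In the final hold I read about 6 N sideways and 4 N vertically. The sideways force is larger than the socket's weight on the slope explains, probably friction from the tilted pad. All readings were far below the limits.
- **Not checked:** I did not measure the pedal angle directly; I inferred it from how far the tool travelled and from the socket popping out.

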